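Feel for the release notch of a sole clamp and press the key in it

TASK

Open the shoemaker's sole clamp. With the gripper shut, run a fingertip along the top of the dark steel bar at the clamp's front, from beside the guide block at the robot's left towards the right, until you find the notch, then press the key inside the notch fully down so that the pressure plate lifts, and draw the finger away. Do not pick up or shift the sole or any of the tools and containers lying about.

Things in the scene. Friction and masses are not known exactly. Their poses are not given: they have to be found in the camera images.
- sole_clamp: Heavy fixed sole clamp. Origin on the table under the middle of the exposed bar; x points from the bar to the bed behind (away from the robot at yaw 0), y along the bar to the robot's left, z up. The dark steel bar at its front runs along y, 40 mm wide (x -20 to 20 mm), flat top 70 mm above the table, exposed from y -130 to +130 mm between two guide blocks; it sticks out beyond them and cannot be shifted.
- bar_left (a point): Left end of the bar's exposed stretch, on the middle of its top, at the inner face of the left guide block (block: 40 mm along y, 60 mm along x, top 80 mm above the table). Begin the sweep with the fingertip 15 to 30 mm right of this. The bar has one notch, its centre 100 to 210 mm right of this point; where, differs each time.
- bar_right (a point): Right end of the exposed stretch, same on the right block. The notch is cut across the bar's full width, open above, 50 mm long along the bar. Its floor is the flat key, of the same dark steel (it runs on, covered, under the bar), its top 18 mm below the bar's top (52 mm above the table) when up. Shut fingers up to 40 mm thick fit in.
- plate_seat (a point): On the steel bed (42 mm above the table, reaching 85 mm farther back), under the middle of the pressure plate, 120 mm behind the bar's middle. The plate, 150 mm (x) by 60 mm, top 71 mm above the table, rides on two posts 14 mm thick at 65 mm before and behind this point, tops 84 mm above the table.
- release_key (a joint): how far the key in the notch is pushed down, m: 0 up, 0.010 fully down. It resists with about 7 to 12 N, has no spring back and stays where it is left.
- pressure_plate (a joint): height of the pressure plate above its clamped position, m: linked to the key, 0 clamped, 0.012 when the key is fully down.
- thread_spool: small wooden thread spool standing on the clamp's bed, 36 mm across, 35 mm tall; origin under its centre
- hammer: hammer with wooden handle lying on the table, 260 mm long; origin near its middle, underside
- awl: awl with wooden handle lying on the table, 150 mm long; origin near its middle, underside
- polish_tin: flat polish tin, 72 mm across, 30 mm tall; origin under its centre
- glue_jar: amber glue jar, 64 mm across, 85 mm tall; origin under its centre
- tack_bowl: steel tack bowl, 90 mm across, 35 mm tall; origin under its centre
- rasp_block: wooden sanding block 110 x 50 x 30 mm; origin under its centre
- sole_blank: flat leather-brown sole blank 6 mm thick, about 250 mm long, 90 mm at its widest, lying along y on the clamp's bed under the pressure plate; origin under its middle

How it is judged:
By the outcome, as a careful person would: the job done as asked, in the order asked, and still so for the second after the job is handed in, with the robot touching nothing.
It also fails if it takes over 51 s, if anything falls off the work surface, if the arm or the gripper's body presses on something with over 40 N, if the wrist force passes 120 N, or if a joint passes its speed limit or range.

ROBOT

A 6-joint arm with a two-finger parallel gripper is mounted at the origin on the work surface. World frame = base frame: x ahead of the robot, y to its left, z up, the work surface at z = 0. Lengths are in m, angles in rad, forces in N, time in s.
With the tool pointing down it reaches from about 0.35 to 0.975 m from the base axis. Payload 4.9 kg.
Tool frame: the origin (TCP) lies at the very end of the fingers, on their centre line; the grasp point (between the pads) lies 19 mm behind it; z points along the fingers, y is the line along which they close (so a half turn about z gives the same grasp; the last joint's range is limited). The gripper opens to 85 mm and grips with 20 to 120 N. Pads are 22 mm wide; open, the fingers measure 114 mm over their backs; the gripper's body (76 mm by 85 mm) begins 54 mm behind the grasp point. The pads swing forward as they close: fully open they stand 13 mm farther back than shut.
Start: joints at [-1.276, 0.053, 1.613, -0, 1.476, -0.119], TCP at [0.251, -0.572, 0.231] pointing down, gripper open.
Joint ranges: [-3.01, 3.01], [-1.01, 2.22], [0.06, 2.58], [-1.02, 4.17], [0.09, 2.62], [-3.14, 3.14]. Speed limits (rad/s): [2.57, 2.57, 3.14, 3.14, 3.14, 3.14].

INTERFACE

Orientations are given as a rotation vector (axis times angle).
In Python, from station import ctrl, imaging gives the robot as it stands.
- The arm moves only by the tool play_rows, never from a script. Its argument "series" is a list of rows, each a list of 3 entries, a list of its own where there are three numbers: the opening, from 0 (shut) to 1 (fully open), then the shift along the tool's x, y, z each as a share of 0.05 m, from -1 to 1, then the turn, a rotation vector about the tool's x, y, z each as a share of 8 degrees, from -1 to 1. In form: [[grip, [dx, dy, dz], [ax, ay, az]], ...]. A call has 1 to 8 rows; each row shifts and turns the commanded pose from where the row before left it, along the tool's axes as they then stand; what a row does not reach is not made up. A row lasts 1/8 s, in which the tool goes at most 62.5 mm and 10.7 degrees, less where a joint would pass 70% of its speed; a pose out of reach is approached as far as the arm can. A call with a number of a shift or a turn outside -1 to 1 is refused whole. A call with a gripper value outside its range is refused whole. The fingers move at their own pace and stop on an object; "force" is the grip in N (left out, the last holds). Time passes only in rows, so rows that do not move let the fingers close. It gives the time, the measured TCP pose, the force, the opening and the grip force at its end, in the units of the state.
- ctrl.get_obs(): the state, without advancing time (a new reading comes with each control period).
- imaging.get_image(name): name is "side" or "top" or "wrist"; returns a dict with "color" (400x640x3 uint8, blue, green, red), "fx", "fy", "cx", "cy" (pixels), "extrinsics" (4x4, takes a point from world to camera coordinates); the wrist camera has in their place "hand_eye" (4x4, takes a point from camera to tool coordinates, whose origin is the TCP and whose axes are the flange's). Camera axes: x right, y down, z forward; pixel columns grow to the right and rows downward; lengths in m; the calibration is good to about 2 mm. A picture is of the moment at which its call begins: read the wrist's pose just before it. There is no depth.
- ctrl.finish_job(): hands the job in; it is judged then, once.
The state is a dict: "t": time; "q": joint angles; "dq": joint speeds; "effort": joint torques, N m; "tool_pos": TCP position; "tool_rot": TCP orientation; "contact_force": force on the tool from outside, world axes, zero at the start; "wrist_torque": the same for the moment, N m; "opening": finger opening in m; "grip_force": force on a finger pad.
Only numpy, scipy, OpenCV 4.12 (cv2) and the standard library are available. Lean on these libraries where they do the work, as an engineer would, in place of code of your own. Each camera call takes 0.05 s, during which the arm holds its last target. There are 200 camera calls.

## Working session

There is one attempt and no reset: what is moved stays moved. The work goes in short steps, Python scripts to look and compute and a tool call to move; the robot and the scene stay as the last step left them, time stands still between calls to the robot, and variables do not carry over. Pictures are saved under pics/ and viewed, at most 10 in all, crops included, and the job is handed in when it is done.

Besides the shell and the picture viewer there is one more tool, called after "Request:" as name([rows], argument=value, ...), one row to a line, values as JSON. play_rows: Moves the arm, as the interface text tells. Shift numbers are shares of 0.05 m and turn numbers shares of 8 degrees, none past 1 either way. Its arguments: {"type":"object","properties":{"series":{"type":"array"},"force":{"type":"number"}},"required":["series"]}

```bash
mkdir -p pics; python3 - <<'E'
from station import ctrl, imaging
import cv2,numpy as np
o=ctrl.get_obs();print({k:np.round(v,4) for k,v in o.items()})
for n in("top","side"):
    d=imaging.get_image(n);cv2.imwrite(f"pics/{n}1.png",d["color"]);np.savez(f"{n}.npz",**d)
    print(n,d["fx"],d["cx"],d["cy"],np.round(d["extrinsics"],3).tolist())
E
```

```text
{'t': np.float64(0.0), 'q': array([-1.276 ,  0.0534,  1.6143,  0.    ,  1.476 , -0.119 ]), 'dq': array([-0.0017, -0.0007,  0.0004,  0.0007,  0.0017, -0.0012]), 'effort': array([-5.00000e-04, -3.93681e+01, -3.70178e+01, -2.00000e-04,
        7.10000e-03,  0.00000e+00]), 'tool_pos': array([ 0.2511, -0.5716,  0.23  ]), 'tool_rot': array([-3.0725e+00, -6.4480e-01,  3.0000e-04]), 'contact_force': array([-0.5672,  0.2746,  0.0056]), 'wrist_torque': array([-0.0126,  0.0364, -0.0492]), 'grip_force': np.float64(0.0), 'opening': np.float64(0.0852)}
top 450.991755233054 322.5771144803496 197.00862922841299 [[0.023, -1.0, 0.012, -0.006], [-0.993, -0.024, -0.117, 0.497], [0.118, -0.009, -0.993, 1.287], [0.0, 0.0, 0.0, 1.0]]
side 477.16393107623907 320.96589440209635 199.08422428166784 [[-0.872, -0.49, -0.002, 0.447], [-0.282, 0.505, -0.816, 0.191], [0.401, -0.71, -0.579, 1.242], [0.0, 0.0, 0.0, 1.0]]
```

View pics/top1.png

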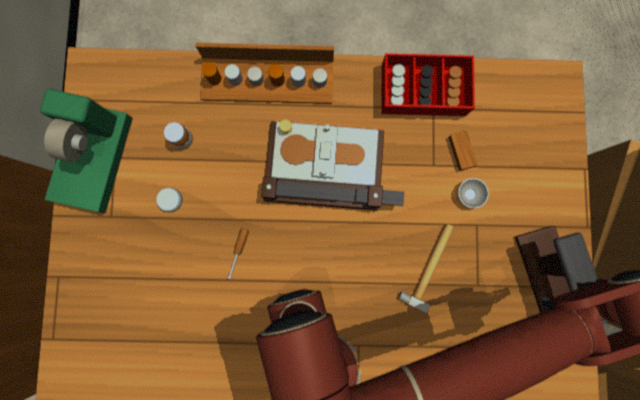

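View pics/side1.png

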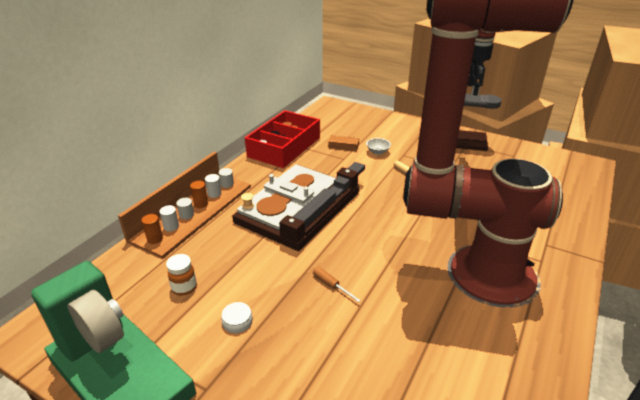

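Top view: clamp around (322,165), bar from the left block (268,190) to the right block (376,197). Side view: clamp bar runs (290,225) to (350,180). I'll enlarge both.

```bash
python3 - <<'E'
import cv2,numpy as np
a=cv2.imread("pics/top1.png")[165:220,250:415];b=cv2.imread("pics/side1.png")[155:250,225:375]
a=cv2.resize(a,None,fx=4.8,fy=4.8,interpolation=cv2.INTER_CUBIC);b=cv2.resize(b,(495,314),interpolation=cv2.INTER_CUBIC)
c=np.zeros((600,800,3),np.uint8);c[:a.shape[0],:a.shape[1]]=a;c[270:584,:495]=b
cv2.imwrite("pics/c1.png",np.clip(c*1.8,0,255).astype(np.uint8))
E
```

```text
(no output)
```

View pics/c1.png

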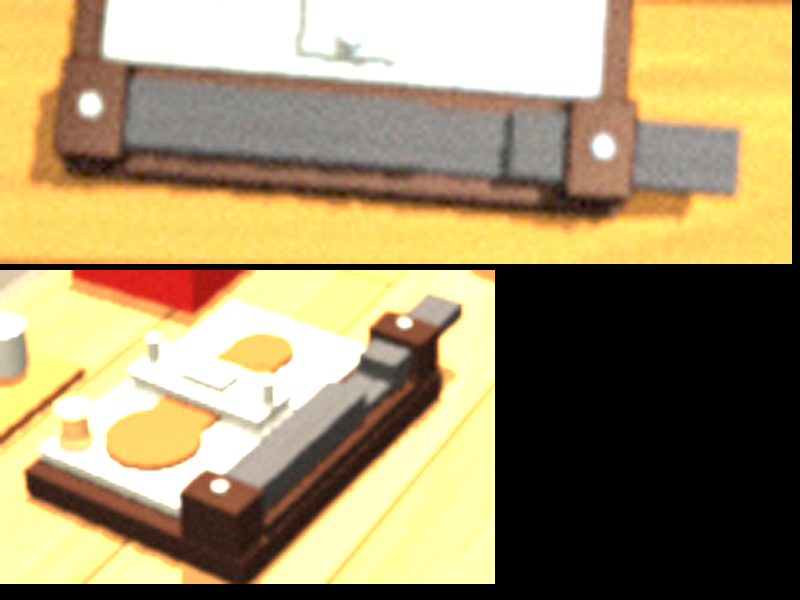

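```bash
cat > h.py <<'E'
import numpy as np
from scipy.spatial.transform import Rotation as R
def ray(d,u,v,z):
    E=d["extrinsics"];r=E[:3,:3].T@np.array([(u-d["cx"])/d["fx"],(v-d["cy"])/d["fy"],1]);c=-E[:3,:3].T@E[:3,3]
    return c+r*(z-c[2])/r[2]
E
python3 - <<'E'
from h import *
d=np.load("top.npz")
f=lambda x,y,z:ray(d,250-.4+x/4.8,165-.4+y/4.8,z)
P={n:f(*p) for n,p in dict(Lpin=(90,104,.08),Rpin=(603,147,.08),L=(125,116,.07),R=(568,148,.07),Nw=(508,145,.07),stubR=(738,160,.07),Lfront=(125,152,.07),Lback=(125,80,.07)).items()}
for k,v in P.items():print(k,v.round(4))
u=P["Rpin"]-P["Lpin"];print("len",np.linalg.norm(u),"yaw",np.degrees(np.arctan2(u[0],-u[1])),np.linalg.norm(P["R"]-P["L"]),(P["Nw"]-P["L"])@u/np.linalg.norm(u))
from station import ctrl
o=ctrl.get_obs();print(R.from_rotvec(o["tool_rot"]).as_matrix().round(3))
E
```

```text
Lpin [0.5175 0.1589 0.08  ]
Rpin [ 0.4994 -0.1419  0.08  ]
L [0.5122 0.1391 0.07  ]
R [ 0.4996 -0.1225  0.07  ]
Nw [ 0.5005 -0.0871  0.07  ]
stubR [ 0.4949 -0.223   0.07  ]
Lfront [0.4909 0.1384 0.07  ]
Lback [0.5337 0.1399 0.07  ]
len 0.3013402021548622 yaw -3.438155901329221 0.26196454254876916 0.22650804352298662
[[ 0.916  0.402 -0.001]
 [ 0.402 -0.916  0.002]
 [ 0.    -0.002 -1.   ]]
```

Request:
play_rows([
  [0,[0,0,0],[0,0,-0.99]],
  [0,[0,0,0],[0,0,-0.99]],
  [0,[0,0,0],[0,0,-0.99]],
  [0,[0,0,0],[0,0,-0.99]],
  [0,[0,0,0],[0,0,-0.99]],
  [0,[0,0,0],[0,0,-0.99]],
  [0,[0,0,0],[0,0,-0.99]],
  [0,[0,0,0],[0,0,-0.97]],
], force=40)

```text
t: 1.1
tool_pos: [0.2512, -0.5719, 0.2306]
tool_rot: [-2.275, -2.165, -0.001]
contact_force: [-0.5, -0.8, -0.8]
opening: 0.0001
grip_force: 0.0
```

```bash
cat >> h.py <<'E'
B=np.array([.514,.138,.07]);U=np.array([-.0545,-.9985,0])   # bar_left, direction to the right
def st():
    from station import ctrl
    o=ctrl.get_obs();M=R.from_rotvec(o["tool_rot"]).as_matrix();p=o["tool_pos"]
    print("t%.2f"%o["t"],"p",p.round(4),"s",((p-B)@U).round(4),"x-yaw",np.degrees(np.arctan2(M[1,0],M[0,0])).round(2),"tilt",M[:,2].round(3),"F",o["contact_force"].round(1),"op",o["opening"].round(4),"q",o["q"].round(2));return o,M
def to(t):
    o,M=st();print("shares",(M.T@(np.array(t)-o["tool_pos"])/.05).round(2))
E
python3 -c "
from h import *
P=B+.023*U;to([P[0],P[1],.17])"
```

```text
Traceback (most recent call last):
  File "h.py", line 12, in to
    o,M=st();print("shares",(M.T@(np.array(t)-o["tool_pos"])/.05).round(2))
        ~~^^
  File "h.py", line 10, in st
    print("t%.2f"%o["t"],"p",p.round(4),"s",((p-B)@U).round(4),"x-yaw",np.degrees(np.arctan2(M[1,0],M[0,0])).round(2),"tilt",M[:,2].round(3),"F",o["contact_force"].round(1),"op",o["opening"].round(4),"q",o["q"].round(2));return o,M
                                                                                                                                                                                  ^^^^^^^^^^^^^^^^^^
AttributeError: 'float' object has no attribute 'round'
```

```bash
sed -i 's/o\["opening"\].round(4)/round(float(o["opening"]),4)/' h.py
python3 -c "
from h import *
P=B+.023*U;to([P[0],P[1],.17])"
```

```text
t1.10 p [ 0.2512 -0.5719  0.2306] s 0.7231 x-yaw 87.17 tilt [-0.     0.001 -1.   ] F [-0.5 -0.8 -0.8] op 0.0001 q [-1.28  0.05  1.61 -0.    1.48 -1.23]
shares [13.98  4.55  1.23]
```

Request:
play_rows([
  [0,[0.4,0.13,0],[0,0,0]],
  [0,[0.8,0.26,0],[0,0,0]],
  [0,[0.8,0.26,0],[0,0,0]],
  [0,[0.8,0.26,0],[0,0,0]],
  [0,[0.8,0.26,0],[0,0,0]],
  [0,[0.8,0.26,0],[0,0,0]],
  [0,[0.8,0.26,0],[0,0,0]],
  [0,[0.8,0.26,0],[0,0,0]],
])

```text
t: 2.1
tool_pos: [0.3649, -0.2754, 0.2309]
tool_rot: [-2.282, -2.158, -0.001]
contact_force: [0.5, -0.8, 0.1]
opening: -0.0002
grip_force: 0.0
```

Request:
play_rows([
  [0,[0.8,0.26,0.1],[0,0,0]],
  [0,[0.8,0.26,0.1],[0,0,0]],
  [0,[0.8,0.26,0.1],[0,0,0]],
  [0,[0.8,0.26,0.1],[0,0,0]],
  [0,[0.8,0.26,0.2],[0,0,0]],
  [0,[0.8,0.26,0.2],[0,0,0]],
  [0,[0.8,0.26,0.2],[0,0,0]],
  [0,[0.4,0.13,0.1],[0,0,0]],
])

```text
t: 3.1
tool_pos: [0.4774, 0.0191, 0.1752]
tool_rot: [-2.279, -2.16, 0.001]
contact_force: [-1.0, -1.1, 0.5]
opening: -0.0
grip_force: 0.0
```

```bash
python3 -c "
from h import *
P=B+.023*U;to([P[0],P[1],.15])"
```

```text
t3.10 p [0.4774 0.0191 0.1752] s 0.1207 x-yaw 86.93 tilt [-0.002  0.001 -1.   ] F [-1.  -1.1  0.5] op -0.0 q [-0.12 -0.27  2.    0.    1.41 -0.06]
shares [1.95 0.6  0.5 ]
```

Request:
play_rows([
  [0,[0.6,0.2,0.15],[0,0,0]],
  [0,[0.6,0.2,0.15],[0,0,0]],
  [0,[0.5,0.15,0.1],[0,0,0]],
  [0,[0,0,0],[0,0,0]],
  [0,[0,0,0],[0,0,0]],
])

```text
t: 3.72
tool_pos: [0.5097, 0.0997, 0.1562]
tool_rot: [-2.281, -2.16, 0.001]
contact_force: [-0.2, -0.4, -0.1]
opening: -0.0002
grip_force: 0.0
```

```bash
python3 - <<'E'
from h import *
from station import imaging
import cv2
P=B+.023*U;to([P[0],P[1],.08])
d=imaging.get_image("wrist");np.savez("w.npz",**d);cv2.imwrite("pics/w1.png",d["color"])
print(d["fx"],np.round(d["hand_eye"],3).tolist())
s=imaging.get_image("side");t=imaging.get_image("top")
a=cv2.resize(t["color"][110:230,230:430],(800,480),interpolation=cv2.INTER_CUBIC)
cv2.imwrite("pics/t2.png",np.clip(a*1.6,0,255).astype(np.uint8))
E
```

```text
t3.73 p [0.5097 0.0997 0.1562] s 0.0385 x-yaw 86.88 tilt [-0.001 -0.    -1.   ] F [-0.2 -0.4 -0.1] op -0.0002 q [ 0.05 -0.14  1.93 -0.    1.36  0.1 ]
shares [0.31 0.05 1.52]
284.58889971984013 [[0.001, -0.952, -0.306, 0.077], [1.0, 0.001, 0.0, -0.0], [0.0, -0.306, 0.952, -0.142], [0.0, 0.0, 0.0, 1.0]]
```

View pics/w1.png

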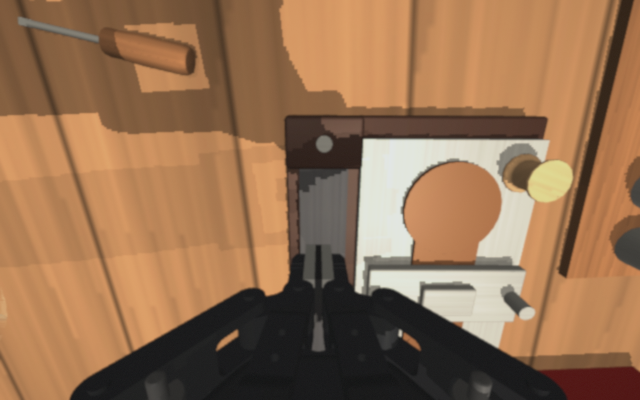

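Wrist view: the left block's inner face is at row ~168, bar edges at columns ~299 and ~347 there, and the fingertip is over the bar at ~(318,260). I'll refine with these pixels.

```bash
python3 - <<'E'
from h import *
o,M=st();d=np.load("w.npz");H=d["hand_eye"]
c=M@H[:3,3]+o["tool_pos"]
def wr(u,v,z):
    r=M@H[:3,:3]@np.array([(u-d["cx"])/d["fx"],(v-d["cy"])/d["fy"],1]);return c+r*(z-c[2])/r[2]
for n,u,v,z in (("Lf",299,169,.07),("Lb",347,169,.07),("midf",300,235,.07),("midb",352,235,.07),("pin",325,144,.08)):print(n,wr(u,v,z).round(4))
g=d["color"][:,:,:].astype(int)
print(g[200,280:365:1].sum(1).tolist());print(g[150:185,322].sum(1).tolist())
E
```

```text
t3.88 p [0.5102 0.0992 0.1566] s 0.039 x-yaw 86.83 tilt [ 0. -0. -1.] F [-0.2  0.6 -0.4] op -0.0001 q [ 0.05 -0.14  1.93 -0.    1.35  0.1 ]
Lf [0.4964 0.1334 0.07  ]
Lb [0.5353 0.1313 0.07  ]
midf [0.493  0.0752 0.07  ]
midb [0.5383 0.0727 0.07  ]
pin [0.5182 0.1532 0.08  ]
[447, 444, 441, 438, 430, 399, 328, 233, 176, 206, 234, 238, 239, 240, 234, 196, 144, 119, 140, 207, 263, 287, 289, 292, 288, 289, 291, 291, 293, 296, 297, 299, 298, 293, 291, 292, 297, 300, 298, 296, 294, 296, 300, 306, 305, 308, 308, 311, 309, 309, 307, 302, 302, 303, 304, 306, 307, 306, 301, 296, 302, 310, 314, 313, 307, 304, 300, 295, 294, 293, 293, 294, 292, 295, 294, 281, 237, 183, 233, 407, 580, 658, 669, 673, 675]
[348, 313, 229, 142, 114, 113, 112, 110, 112, 113, 106, 110, 111, 113, 110, 108, 101, 100, 115, 151, 168, 165, 164, 166, 162, 162, 162, 164, 193, 257, 289, 298, 295, 298, 297]
```

View pics/t2.png

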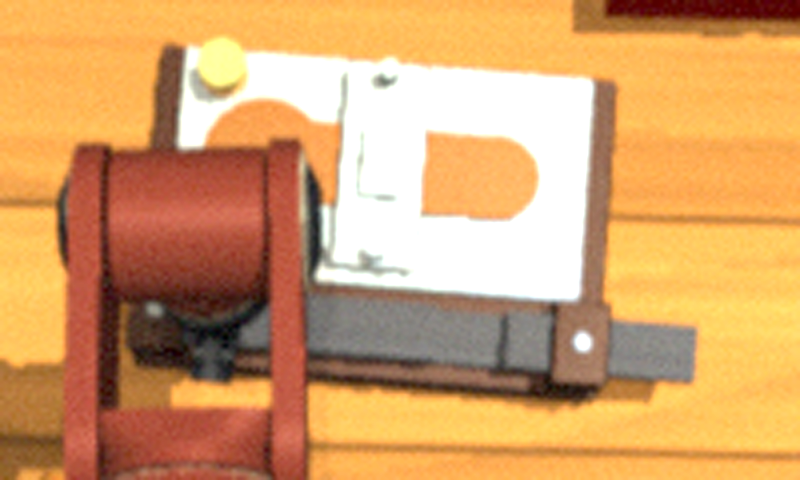

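Top view confirms the notch's right wall (crop x≈505), with the finger near the left block. Now I move over the start point and descend.

Request:
play_rows([
  [0,[0.14,0.03,0.4],[0,0,0]],
  [0,[0.14,0.03,0.4],[0,0,0]],
  [0,[0,0,0.4],[0,0,0]],
  [0,[0,0,0.3],[0,0,0]],
  [0,[0,0,0],[0,0,0]],
  [0,[0,0,0],[0,0,0]],
])

```text
t: 4.62
tool_pos: [0.5147, 0.1134, 0.0821]
tool_rot: [2.28, 2.16, 0.002]
contact_force: [-0.5, -0.7, -0.9]
opening: -0.0001
grip_force: 0.0
```

```bash
sed -i 's/^B=.*;U/B=np.array([.514,.137,.07]);U/' h.py; python3 - <<'E'
from h import *
from station import imaging
import cv2
P=B+.023*U;to([P[0],P[1],.07])
d=imaging.get_image("wrist")["color"][130:330,240:400]
s=imaging.get_image("side")["color"][130:250,225:375]
c=np.hstack([cv2.resize(d,(400,500),interpolation=2),cv2.resize(s,(400,500)[:1]+(320,),interpolation=2) if 0 else cv2.copyMakeBorder(cv2.resize(s,(400,320),interpolation=2),0,180,0,0,0)])
cv2.imwrite("pics/w2.png",np.clip(c*1.6,0,255).astype(np.uint8))
E
```

```text
t4.62 p [0.5147 0.1134 0.0821] s 0.0235 x-yaw 86.88 tilt [ 0.001  0.    -1.   ] F [-0.5 -0.7 -0.9] op -0.0001 q [ 0.08 -0.04  1.97 -0.    1.21  0.13]
shares [ 0.01 -0.04  0.24]
```

View pics/w2.png

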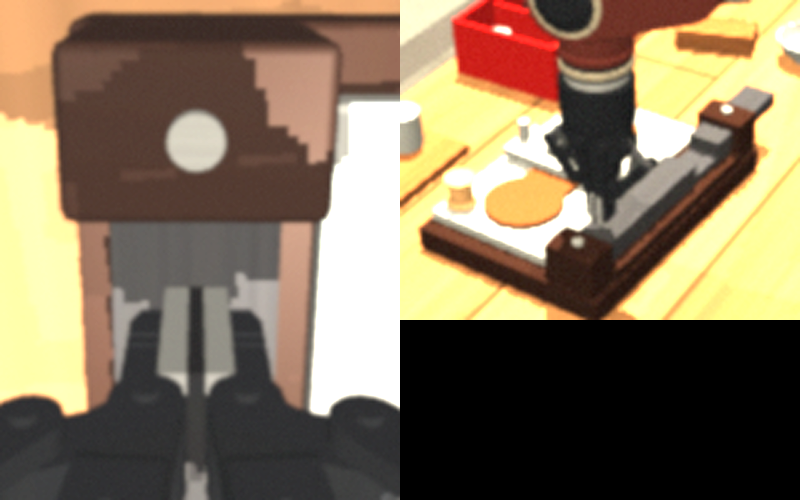

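The finger (col ~197) is centred on the bar (110–280) just right of the block. Lowering to contact.

Request:
play_rows([
  [0,[0,0,0.1],[0,0,0]],
  [0,[0,0,0.08],[0,0,0]],
  [0,[0,0,0.03],[0,0,0]],
  [0,[0,0,0],[0,0,0]],
])

```text
t: 5.22
tool_pos: [0.514, 0.1136, 0.0705]
tool_rot: [-2.28, -2.161, 0.001]
contact_force: [-0.1, 1.0, -0.0]
opening: 0.0005
grip_force: 0.0
```

Request:
play_rows([
  [0,[0,0,0.02],[0,0,0]],
  [0,[0,0,0],[0,0,0]],
])

```text
t: 5.48
tool_pos: [0.5143, 0.1136, 0.0701]
tool_rot: [2.28, 2.161, 0.0]
contact_force: [-0.2, -0.5, 1.2]
opening: 0.0
grip_force: 0.5
```

Request:
play_rows([
  [0,[0,0,0.02],[0,0,0]],
  [0,[0,0,0],[0,0,0]],
])

```text
t: 5.72
tool_pos: [0.5144, 0.1136, 0.07]
tool_rot: [2.28, 2.161, -0.0]
contact_force: [-3.6, 0.1, 6.6]
opening: -0.0002
grip_force: 3.5
```

Request:
play_rows([
  [0,[-0.06,0,0],[0,0,0]],
  [0,[-0.1,0,0],[0,0,0]],
  [0,[-0.1,0,0],[0,0,0]],
  [0,[-0.1,0,0],[0,0,0]],
  [0,[-0.1,0,0],[0,0,0]],
  [0,[-0.1,0,0],[0,0,0]],
  [0,[-0.1,0,0],[0,0,0]],
  [0,[-0.1,0,0],[0,0,0]],
])

```text
t: 6.72
tool_pos: [0.5133, 0.076, 0.07]
tool_rot: [2.28, 2.16, 0.005]
contact_force: [-0.1, 3.7, 6.5]
opening: -0.0002
grip_force: 2.8
```

Request:
play_rows([
  [0,[-0.1,0,0],[0,0,0]],
  [0,[-0.1,0,0],[0,0,0]],
  [0,[-0.1,0,0],[0,0,0]],
  [0,[-0.1,0,0],[0,0,0]],
  [0,[-0.1,0,0],[0,0,0]],
  [0,[-0.1,0,0],[0,0,0]],
  [0,[-0.1,0,0],[0,0,0]],
  [0,[-0.1,0,0],[0,0,0]],
])

```text
t: 7.72
tool_pos: [0.5111, 0.0361, 0.07]
tool_rot: [2.28, 2.16, 0.005]
contact_force: [-0.5, 4.2, 6.0]
opening: 0.0001
grip_force: 2.9
```

Request:
play_rows([
  [0,[-0.1,0,0],[0,0,0]],
  [0,[-0.1,0,0],[0,0,0]],
  [0,[-0.1,0,0],[0,0,0]],
  [0,[-0.1,0,0],[0,0,0]],
  [0,[-0.1,0,0],[0,0,0]],
  [0,[-0.1,0,0],[0,0,0]],
  [0,[-0.1,0,0],[0,0,0]],
  [0,[-0.1,0,0],[0,0,0]],
])

```text
t: 8.72
tool_pos: [0.5089, -0.0039, 0.07]
tool_rot: [2.28, 2.16, 0.005]
contact_force: [-0.8, 4.2, 5.8]
opening: 0.0002
grip_force: 3.1
```

```bash
python3 -c "
from h import *
st()"
```

```text
t8.72 p [ 0.5089 -0.0039  0.07  ] s 0.141 x-yaw 86.89 tilt [ 0.003  0.001 -1.   ] F [-0.8  4.2  5.8] op 0.0002 q [-0.16 -0.07  2.02  0.    1.19 -0.1 ]
```

Request:
play_rows([
  [0,[-0.1,0,0],[0,0,0]],
  [0,[-0.1,0,0],[0,0,0]],
  [0,[-0.1,0,0],[0,0,0]],
  [0,[-0.1,0,0],[0,0,0]],
  [0,[-0.1,0,0],[0,0,0]],
  [0,[-0.1,0,0],[0,0,0]],
  [0,[-0.1,0,0],[0,0,0]],
  [0,[-0.08,0,0],[0,0,0]],
])

```text
t: 9.72
tool_pos: [0.5067, -0.0429, 0.07]
tool_rot: [2.281, 2.16, 0.004]
contact_force: [0.1, 3.9, 6.8]
opening: -0.0003
grip_force: 3.1
```

Request:
play_rows([
  [0,[-0.08,0,0],[0,0,0]],
  [0,[-0.08,0,0],[0,0,0]],
])

```text
t: 9.98
tool_pos: [0.5059, -0.0513, 0.0695]
tool_rot: [2.28, 2.16, 0.002]
contact_force: [1.2, -0.2, 1.1]
opening: -0.0002
grip_force: 0.0
```

Request:
play_rows([
  [0,[-0.08,0,0],[0,0,0]],
])

```text
t: 10.1
tool_pos: [0.5046, -0.0557, 0.0683]
tool_rot: [-2.28, -2.161, 0.002]
contact_force: [-0.6, 0.2, -0.6]
opening: 0.0001
grip_force: 0.0
```

The force dropped at y≈-0.05, so the notch is found; the visual estimate puts its centre at about y=-0.064. I centre, then descend.

Request:
play_rows([
  [0,[-0.08,0,0],[0,0,0]],
  [0,[-0.06,0,0],[0,0,0]],
  [0,[0,0,0.08],[0,0,0]],
  [0,[0,0,0.1],[0,0,0]],
  [0,[0,0,0],[0,0,0]],
])

```text
t: 10.72
tool_pos: [0.5041, -0.0619, 0.0589]
tool_rot: [-2.279, -2.16, 0.001]
contact_force: [-0.1, 0.7, 0.4]
opening: -0.0002
grip_force: 0.0
```

```bash
python3 -c "
from h import *
st()"
```

```text
t10.72 p [ 0.5041 -0.0619  0.0589] s 0.1991 x-yaw 86.92 tilt [-0.002  0.    -1.   ] F [-0.1  0.7  0.4] op -0.0002 q [-0.27 -0.05  2.02 -0.    1.17 -0.22]
```

Request:
play_rows([
  [0,[0,0,0.08],[0,0,0]],
  [0,[0,0,0.06],[0,0,0]],
  [0,[0,0,0.04],[0,0,0]],
  [0,[0,0,0.04],[0,0,0]],
  [0,[0,0,0.04],[0,0,0]],
  [0,[0,0,0.04],[0,0,0]],
  [0,[0,0,0],[0,0,0]],
])

```text
t: 11.6
tool_pos: [0.5046, -0.0621, 0.0453]
tool_rot: [-2.28, -2.16, 0.001]
contact_force: [-2.4, 0.7, 4.8]
opening: -0.0001
grip_force: 2.5
```

Request:
play_rows([
  [0,[0,0,0.04],[0,0,0]],
  [0,[0,0,0.04],[0,0,0]],
  [0,[0,0,0.02],[0,0,0]],
  [0,[0,0,0],[0,0,0]],
])

```text
t: 12.1
tool_pos: [0.5048, -0.0621, 0.0419]
tool_rot: [-2.279, -2.16, 0.002]
contact_force: [-7.6, 1.2, 15.5]
opening: 0.0001
grip_force: 7.8
```

Request:
play_rows([
  [0,[0,0,0.02],[0,0,0]],
  [0,[0,0,0],[0,0,0]],
])

```text
t: 12.35
tool_pos: [0.5048, -0.0621, 0.0419]
tool_rot: [-2.279, -2.16, 0.002]
contact_force: [-10.5, 2.5, 21.5]
opening: 0.0
grip_force: 10.8
```

The key is at its stop: z holds at 0.0419 while the force climbs past the key's resistance. I withdraw straight up.

Request:
play_rows([
  [0,[0,0,-0.1],[0,0,0]],
  [0,[0,0,-0.3],[0,0,0]],
  [0,[0,0,-0.5],[0,0,0]],
  [0,[0,0,-0.6],[0,0,0]],
  [0,[-0.2,-0.5,-0.6],[0,0,0]],
  [0,[-0.2,-0.5,-0.5],[0,0,0]],
  [0,[0,0,0],[0,0,0]],
  [0,[0,0,0],[0,0,0]],
])

```text
t: 13.35
tool_pos: [0.4537, -0.0793, 0.1685]
tool_rot: [-2.281, -2.161, -0.0]
contact_force: [0.3, -0.3, 0.1]
opening: 0.0003
grip_force: 0.0
```

```bash
python3 - <<'E'
from h import *
from station import imaging
import cv2
st()
f=lambda im:cv2.resize(im[140:260,225:385],(480,360),interpolation=2)
s=imaging.get_image("side")["color"];w=imaging.get_image("wrist")["color"]
c=np.hstack([np.vstack([f(s)[:290],f(cv2.imread("pics/side1.png"))[:290]]),np.vstack([cv2.resize(w,(320,200)),np.zeros((380,320,3),np.uint8)])])
cv2.imwrite("pics/e.png",c)
E
```

```text
t13.35 p [ 0.4537 -0.0793  0.1685] s 0.2193 x-yaw 86.9 tilt [ 0.  0. -1.] F [ 0.3 -0.3  0.1] op 0.0003 q [-0.33 -0.31  2.05  0.    1.4  -0.28]
```

View pics/e.png

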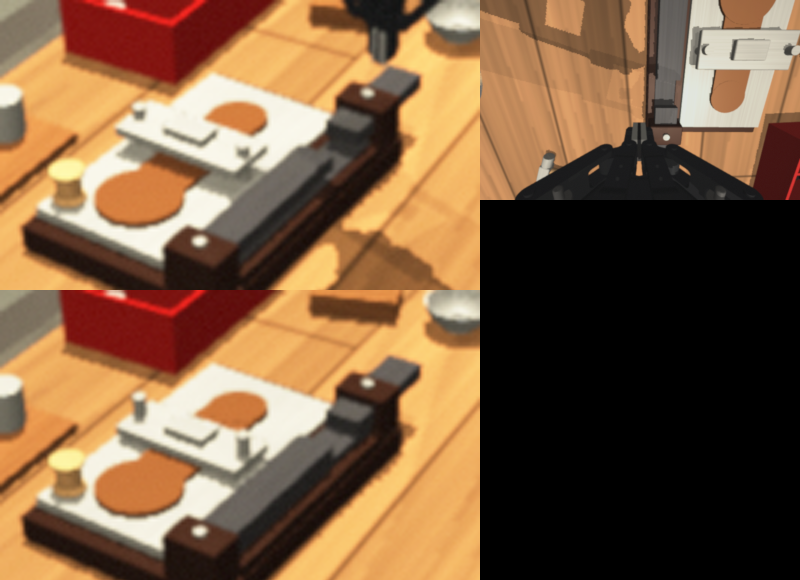

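The plate has lifted: its posts at (140,112) and (243,152) now barely protrude, against tall posts in the earlier picture below. The key is down, the sole and spool haven't moved, and the finger is clear.

```bash
python3 -c "
from station import ctrl
print(ctrl.finish_job())"
```

```text
the job is handed in; nothing more can be done
None
```

The clamp is open and handed in at about 13.5 s: the sweep found the notch about 200 mm right of the left guide block, the key was pressed to its stop, the plate lifted, and the finger was drawn clear with the sole and spool not moved.

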